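Open the board tester and eject the board

TASK

The board tester is shut over a circuit board. With your fingertips push its yellow bar up and back until the counterweighted gate goes past its balance point and stays raised on its stops by itself; only then push the red-knobbed eject lever all the way back, towards the tester's hinge side, so that the board is lifted out of its nest. Push gently, nothing needs gripping or picking up: leave the board lying level in its place, and do not disturb the other things on the bench.

Things in the scene. Friction and masses are not known exactly. Their poses are not given: they have to be found in the camera images.
- fixture: the board tester, bolted down: grey base 250 (x) x 240 (y) mm, deck 60 mm above the bench; origin on the bench under the base's centre, z up, x from its front to its hinge at the back, y to its left; it may be turned about z. A wing 110 x 75 mm on its left (centre x -20, y +158 mm, 60 mm high) carries the eject lever. Hinge cheeks at the back (y -104, +104) are 135 mm high.
- gate_hinge (a point): the middle of the gate's hinge line, fixed at x +85, y 0, z 115 mm of the tester's frame; the line runs along the tester's y. Just behind it the gate carries a dark steel counterweight, 110 mm long, 32 mm thick.
- push_bar (a point): centre of the gate's yellow push bar, a round bar 16 mm thick, 172 mm long along the tester's y; moves with the gate. Gate shut: at x -75, y 0, z 190 mm of the tester's frame (160 mm in front of and 75 mm above the hinge), free below and in front. Flat arms at y -90 and +90 mm join it to the hinge; a cross rod with two presser feet hanging down at y -40 and +40 is 80 mm behind it when shut.
- gate (a joint): gate angle in rad: 0 shut, grows as the bar goes up and back about the hinge; balance point near 0.8: let go below it the gate drops shut, beyond 1.1 it falls back slowly by itself on its stops at 1.75 and stays. The bar needs about 1 to 4 N, most at the start.
- eject_tip (a point): centre of the red ball (26 mm across) on the eject lever, a 10 mm rod 80 mm long pivoted at x -30, y +170, z 82 mm of the tester's frame, swinging in its x-z plane; it starts leaning 0.5 rad to the front (ball at x -68, z 152 mm); fully back it leans 0.5 rad to the back (ball at x +8, z 152 mm). Below it is a block 70 x 50 mm, top 85 mm above the bench.
- eject (a joint): eject lever angle in rad: 0 leaning to the front (start), 1.0 fully back; it stays where it is left, needs about 1 N at the ball, and raises the lift plate by 10 mm per rad
- board: green circuit board 112 x 114 mm, 4 mm thick, parts on it up to 16 mm high; loose, lying in the tester's nest on the lift plate; origin at the centre of its underside, z up. Its underside is 66 mm above the bench at the start and 76 mm when ejected; the nest's rim is at 70 mm.
- driver: screwdriver with an orange handle, 190 mm long, lying loose to the right of the tester; not part of the job
- solder_reel: blue solder reel 60 mm across, 42 mm high, standing loose to the left of the tester towards the back; not part of the job
- spray_can: blue spray can, 60 mm across, 170 mm high, loose on the left; not part of the job
- mug: white mug 80 mm across, 90 mm high, loose on the right; not part of the job
- flux_jar: small jar 52 mm across, 55 mm high, loose on the right; not part of the job
- spanner: steel spanner 150 mm long lying loose on the left; not part of the job
There are look-alikes about, which are no part of the job. Leave any pink or purple look-alike of the board alone.

How it is judged:
By the outcome, as a careful person would: the job done as asked, in the order asked, and still so for the second after the job is handed in, with the robot touching nothing.
It also fails if it takes over 51 s, if anything falls off the work surface, if the arm or the gripper's body presses on something with over 40 N, if the wrist force passes 120 N, or if a joint passes its speed limit or range.

ROBOT

A 7-joint arm with a two-finger parallel gripper is mounted at the origin on the work surface. World frame = base frame: x ahead of the robot, y to its left, z up, the work surface at z = 0. Lengths are in m, angles in rad, forces in N, time in s.
With the tool pointing down it reaches from about 0.35 to 0.775 m from the base axis. Payload 3.1 kg.
Tool frame: the origin (TCP) lies on the centre line of the jaws, within the pads' length; the fingertips stand 8 mm ahead of it and the grasp point (between the pads) lies 11 mm behind it; z points along the fingers, y is the direction in which the jaws open and shut (so a half turn about z gives the same grasp; the last joint's range is limited). The gripper opens to 85 mm and grips with 20 to 120 N. Pads are 22 mm wide; open, the fingers measure 114 mm over their backs; the gripper's body (76 mm by 85 mm) begins 54 mm behind the grasp point. The pads swing forward as they close: fully open they stand 13 mm farther back than shut.
Start: joints at [1.12, 0.311, 0.014, 1.512, -0.004, 1.319, -0.027], TCP at [0.219, -0.505, 0.239] pointing down, gripper open.
Joint ranges: [-2.7, 2.7], [-0.3, 1.91], [-1.27, 1.3], [0.12, 2.57], [-1.44, 4.58], [0.2, 2.03], [-3.05, 3.05]. Speed limits (rad/s): [2.79, 2.79, 3.14, 3.14, 3.14, 3.14, 3.14].

INTERFACE

Orientations are given as a rotation vector (axis times angle).
In Python, from plant import r gives the robot as it stands.
- The arm moves only by the shell command python3 -m creep 'ROWS'. ROWS is JSON, a list of rows, each an object of numbers: "dx", "dy", "dz": the shift along the tool's x, y, z in cm; "rx", "ry", "rz": the turn, a rotation vector about the tool's x, y, z in degrees; "claw": the finger opening in cm, from 0 to 8.54. A call has exactly 5 rows; each row is the pose to reach, as a shift and turn from the pose commanded when the call began, along the tool's axes at that moment; what a row does not reach only later rows make up. A row lasts 1/8 s, in which the tool goes at most 62.5 mm and 10.7 degrees, less where a joint would pass 70% of its speed; a pose out of reach is approached as far as the arm can. A call with a gripper value outside its range is refused whole. The fingers move at their own pace and stop on an object; the grip force is fixed at half the most. Time passes only in rows, so rows that repeat a pose let the fingers close, or fill a call up. It gives the time, the measured TCP pose, the force and the opening at its end, in the units of the state.
- r.observe(): the state, without advancing time (a new reading comes with each control period).
- r.read_camera(name): name is "scene" or "top" or "wrist"; returns a dict with "color" (420x560x3 uint8, red, green, blue), "intrinsics" (3x3 intrinsics, pixels), "position" and "rotation" of the camera in the world. Camera axes: x right, y up, looking along -z (the intrinsics and any distortion apply to the point x, -y, -z); pixel columns grow to the right and rows downward; lengths in m; the calibration is good to about 2 mm. A picture is of the moment at which its call begins. There is no depth.
- r.hand_in(): hands the job in, once; it reports no verdict.
Trained networks look in the newest picture that a camera, given by its name, has taken for a name from the list of things; names that differ only in an ending like _2 or _b are one class to them, and where a whole thing is asked for, a point or a joint stands for the part that bears it (a point fixed in the world has none). Each returns a list of dicts, best first, with "score" (0 to 1); they miss things now and then, are a little off and sometimes report something else, mostly with a low value. They report only what shows in the picture. A call takes as long as a camera call. They do not tell look-alikes from the thing itself.
- r.outline_of(camera, label): "pixels" (420x560 bool, what is visible of it) and "uv" ([column, row] in pixels, amid what is visible of it).
- r.spot_point(camera, label): "uv" ([column, row] in pixels: a listed point, or the origin of a listed thing).
The state is a dict: "clock": time; "joint_positions": joint angles; "dq": joint speeds; "joint_efforts": joint torques, N m; "ee_pos": TCP position; "tcp_rot": TCP orientation; "ft_force": force on the tool from outside, world axes, zero at the start; "ft_torque": the same for the moment, N m; "finger_gap": opening from 0.0 (shut) to 1.0 (fully open).
Only numpy, scipy, OpenCV 4.12 (cv2) and the standard library are available. Lean on these libraries where they do the work, as an engineer would, in place of code of your own. Each camera call takes 0.05 s, during which the arm holds its last target. There are 200 camera calls.

## Working session

There is one attempt and no reset: what is moved stays moved. The work goes in short steps, Python scripts to look and compute and a shell command to move; the robot and the scene stay as the last step left them, time stands still between calls to the robot, and variables do not carry over. Pictures are saved under pics/ and viewed, about 8 in all and at most 12, crops included, and the job is handed in when it is done.

```bash
ls; mkdir -p pics; python3 - <<'E'
from plant import r
import cv2,numpy as np
for c in ["scene","top"]:
    d=r.read_camera(c); cv2.imwrite(f"pics/{c}0.png",d["color"][:,:,::-1])
    print(c,d["position"].round(3).tolist(),d["rotation"].round(3).tolist(),d["intrinsics"].round(1).tolist(),[k for k in d])
    for n in ["fixture","gate_hinge","push_bar","eject_tip","board"]:
        print(n,[(round(s["score"],2),np.round(s["uv"],1).tolist()) for s in r.spot_point(c,n)][:3])
print(r.observe())
E
```

```text
pics
scene [1.134, -0.15, 1.16] [0.469, 0.359, 1.322] [[443.1, 0.0, 288.0], [0.0, 443.1, 209.1], [0.0, 0.0, 1.0]] ['color', 'intrinsics', 'position', 'rotation']
fixture [(0.77, [296.9, 244.9]), (0.36, [375.2, 250.0])]
gate_hinge [(0.69, [313.9, 247.4]), (0.45, [376.7, 250.4])]
push_bar [(0.6, [295.5, 184.6])]
eject_tip [(0.7, [357.1, 183.5]), (0.65, [299.4, 232.3])]
board [(0.96, [334.6, 167.4]), (0.77, [299.6, 229.2]), (0.63, [203.8, 302.7])]
top [0.182, -0.012, 1.695] [0.166, -0.167, -1.571] [[528.8, 0.0, 284.6], [0.0, 528.8, 207.1], [0.0, 0.0, 1.0]] ['color', 'intrinsics', 'position', 'rotation']
fixture [(0.93, [269.1, 203.2]), (0.31, [269.8, 199.0])]
gate_hinge [(0.65, [268.8, 168.2])]
push_bar [(0.85, [270.1, 211.8])]
eject_tip [(0.52, [211.2, 215.3])]
board [(0.9, [360.1, 162.9]), (0.86, [218.2, 275.3]), (0.76, [273.0, 200.7])]
{'clock': 0.6, 'joint_positions': array([ 1.12030552,  0.31082636,  0.01397801,  1.51147326, -0.00439758,
        1.31927113, -0.02719157]), 'dq': array([-0.0012744 , -0.00025569, -0.00065747, -0.00190394,  0.00189256,
        0.00113604, -0.00091535]), 'joint_efforts': array([-1.51429381e-04, -3.79579747e+01,  1.45553816e-01, -2.30738854e+01,
        1.20772197e-02,  2.22982220e-03,  1.20600583e-05]), 'ee_pos': array([ 0.21866496, -0.50466713,  0.23935506]), 'tcp_rot': array([ 3.07610937e+00,  6.37817068e-01, -5.04093702e-06]), 'ft_force': array([ 0.86079124,  0.25479136, -0.42385598]), 'ft_torque': array([ 0.03085718, -0.00509675,  0.0255753 ]), 'finger_gap': 1.000850888859307}
```

```bash
cat > h.py <<'E'
import numpy as np,cv2
from scipy.spatial.transform import Rotation as R
def cam(d):
    return np.array(d["position"]),R.from_rotvec(d["rotation"]).as_matrix(),np.array(d["intrinsics"])
def onz(d,uv,z):
    p,M,K=cam(d); v=np.linalg.solve(K,[uv[0],uv[1],1]); v=M@(v*[1,-1,-1]); return p+v*(z-p[2])/v[2]
def proj(d,P):
    p,M,K=cam(d); c=(np.atleast_2d(P)-p)@M*[1,-1,-1]; q=c@K.T; return q[:,:2]/q[:,2:]
E
python3 - <<'E'
from plant import r
from h import *
d=r.read_camera("top"); print(d["rotation"])
for n,uv,z in [("fix",(269.1,203.2),0),("hinge",(268.8,168.2),.115),("bar",(270.1,211.8),.19),("tip",(211.2,215.3),.152),("board",(273,200.7),.066)]:
    print(n,onz(d,uv,z).round(4))
s=r.read_camera("scene")
a=np.hstack([cv2.resize(d["color"],None,fx=1,fy=1)[100:400,100:500],s["color"][60:360,130:530]])
cv2.imwrite("pics/a.png",a[:,:,::-1])
E
```

```text
[ 0.16608264 -0.16745511 -1.57092324]
fix [0.561  0.0357 0.    ]
hinge [0.6467 0.0333 0.115 ]
bar [0.4929 0.0274 0.19  ]
tip [0.4913 0.2037 0.152 ]
board [0.5542 0.0215 0.066 ]
```

View pics/a.png

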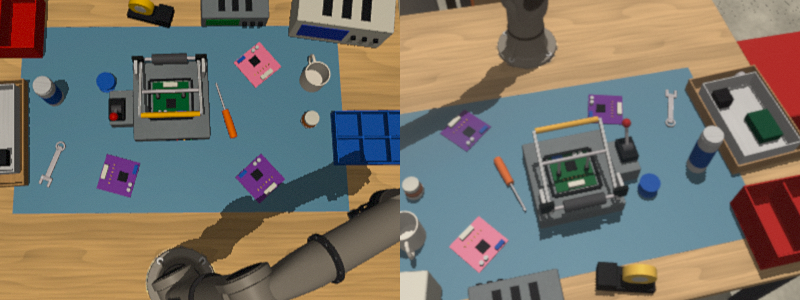

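The top view puts the tester at about (0.56, 0.03), front facing the robot and nearly unturned. The bar is at crop (170,117), the red ball at (117,117), and pink and purple decoy boards lie around it. Next I'll fit the pose from both cameras.

```bash
cat >> h.py <<'E'
FP={"fixture":[0,0,0],"gate_hinge":[.085,0,.115],"push_bar":[-.075,0,.19],"eject_tip":[-.068,.17,.152],"board":[0,0,.066]}
def fw(s,P):
    P=np.atleast_2d(P); c,n=np.cos(s[2]),np.sin(s[2]); return P@np.array([[c,-n,0],[n,c,0],[0,0,1]]).T+[s[0],s[1],0]
E
python3 - <<'E'
from plant import r
from h import *
from scipy.optimize import least_squares
t=r.read_camera("top"); s=r.read_camera("scene")
obs=[]
for c,d in (("top",t),("scene",s)):
    for n in ["fixture","gate_hinge","push_bar","eject_tip"]:
        pr=proj(d,fw([.56,.03,.03],FP[n]))[0]
        l=[q["uv"] for q in r.spot_point(c,n)]
        if l:
            b=min(l,key=lambda u:np.hypot(*(u-pr))); obs.append((n,d,b,c))
f=lambda x:np.concatenate([proj(d,fw(x,FP[n]))[0]-b for n,d,b,c in obs])
o=least_squares(f,[.56,.03,.03],loss="soft_l1",f_scale=2)
print(o.x.round(4)); 
for (n,d,b,c),e in zip(obs,f(o.x).reshape(-1,2)): print(c,n,b,e.round(1))
for n in FP: print(n,fw(o.x,FP[n]).round(3))
for c,d in (("top",t),("scene",s)):
  for n in ("solder_reel","spray_can"): print(c,n,[onz(d,q["uv"],.03).round(2) for q in r.outline_of(c,n)][:2])
E
```

```text
[ 0.5638  0.0312 -0.0098]
top fixture [270.8, 201.7] [-0.3  0.6]
top gate_hinge [270.5, 165.5] [-0.7  2. ]
top push_bar [267.9, 214.8] [ 0.6 -1.6]
scene fixture [300.1, 243.1] [ 1.  -1.8]
scene gate_hinge [310.6, 247.4] [-0.6  2.2]
scene push_bar [297.8, 184.0] [-0.1 -0.1]
scene eject_tip [358.1, 183.3] [-0.3  0.5]
fixture [[0.564 0.031 0.   ]]
gate_hinge [[0.649 0.03  0.115]]
push_bar [[0.489 0.032 0.19 ]]
eject_tip [[0.497 0.202 0.152]]
board [[0.564 0.031 0.066]]
top solder_reel [array([0.62, 0.25, 0.03])]
top spray_can [array([0.61, 0.42, 0.03])]
scene solder_reel [array([0.64, 0.24, 0.03])]
scene spray_can [array([0.56, 0.45, 0.03])]
```

```bash
python3 -m creep '[{"dz":-2,"rz":8},{"dz":-4,"rz":15},{"dz":-6,"rz":22},{"dz":-6,"rz":22},{"dz":-6,"rz":22,"claw":0}]'
```

```text
validation failed for argument at $[0]...
```

```bash
python3 -m creep '[{"dx":0,"dy":0,"dz":-2,"rx":0,"ry":0,"rz":8,"claw":0},{"dx":0,"dy":0,"dz":-4,"rx":0,"ry":0,"rz":15,"claw":0},{"dx":0,"dy":0,"dz":-6,"rx":0,"ry":0,"rz":23,"claw":0},{"dx":0,"dy":0,"dz":-6,"rx":0,"ry":0,"rz":23,"claw":0},{"dx":0,"dy":0,"dz":-6,"rx":0,"ry":0,"rz":23,"claw":0}]'
```

```text
clock: 2.02
ee_pos: [0.2185, -0.5043, 0.2984]
tcp_rot: [-3.14, -0.015, 0.001]
ft_force: [0.0, 0.2, -0.1]
finger_gap: 0.0
```

```bash
python3 -m creep '[{"dx":3,"dy":-5,"dz":0,"rx":0,"ry":0,"rz":0,"claw":0},{"dx":6,"dy":-10,"dz":0,"rx":0,"ry":0,"rz":0,"claw":0},{"dx":9,"dy":-15,"dz":0,"rx":0,"ry":0,"rz":0,"claw":0},{"dx":12,"dy":-20,"dz":0,"rx":0,"ry":0,"rz":0,"claw":0},{"dx":14,"dy":-25,"dz":0,"rx":0,"ry":0,"rz":0,"claw":0}]' && python3 -m creep '[{"dx":0,"dy":-5,"dz":0,"rx":0,"ry":0,"rz":0,"claw":0},{"dx":0,"dy":-10,"dz":0,"rx":0,"ry":0,"rz":0,"claw":0},{"dx":0,"dy":-15,"dz":0,"rx":0,"ry":0,"rz":0,"claw":0},{"dx":0,"dy":-20,"dz":0,"rx":0,"ry":0,"rz":0,"claw":0},{"dx":0,"dy":-25,"dz":0,"rx":0,"ry":0,"rz":0,"claw":0}]'
```

```text
clock: 2.65
ee_pos: [0.3574, -0.2511, 0.2981]
tcp_rot: [-3.14, -0.016, 0.002]
ft_force: [0.7, -0.6, -0.8]
finger_gap: -0.0
clock: 3.28
ee_pos: [0.3541, -0.0021, 0.2983]
tcp_rot: [3.141, 0.014, -0.002]
ft_force: [1.4, -0.3, 0.8]
finger_gap: -0.0
```

```bash
python3 -m creep '[{"dx":0,"dy":-1,"dz":0,"rx":0,"ry":9,"rz":0,"claw":0},{"dx":0,"dy":-2,"dz":0,"rx":0,"ry":18,"rz":0,"claw":0},{"dx":0,"dy":-3.4,"dz":0,"rx":0,"ry":27,"rz":0,"claw":0},{"dx":0,"dy":-3.4,"dz":0,"rx":0,"ry":36,"rz":0,"claw":0},{"dx":0,"dy":-3.4,"dz":0,"rx":0,"ry":45,"rz":0,"claw":0}]';python3 - <<'E'
from plant import r
from h import *
o=r.observe();print(o["joint_positions"].round(2),o["ee_pos"],R.from_rotvec(o["tcp_rot"]).as_matrix().round(3))
E
```

```text
clock: 3.9
ee_pos: [0.3689, 0.0256, 0.2647]
tcp_rot: [3.068, -0.001, 0.442]
ft_force: [-0.2, -2.1, 0.8]
finger_gap: -0.002
[ 0.02 -0.29 -0.17  2.09  0.04  1.06 -1.74] [0.36890083 0.02564782 0.26465555] [[ 0.959 -0.007  0.282]
 [ 0.005 -0.999 -0.042]
 [ 0.282  0.042 -0.958]]
```

```bash
python3 -m creep '[{"dx":1,"dy":-0.6,"dz":2,"rx":2.4,"ry":0,"rz":0,"claw":0},{"dx":2,"dy":-0.6,"dz":4,"rx":2.4,"ry":4,"rz":0,"claw":0},{"dx":3.4,"dy":-0.6,"dz":6.2,"rx":2.4,"ry":9,"rz":0,"claw":0},{"dx":3.4,"dy":-0.6,"dz":6.2,"rx":2.4,"ry":14,"rz":0,"claw":0},{"dx":3.4,"dy":-0.6,"dz":6.2,"rx":2.4,"ry":14,"rz":0,"claw":0}]';python3 - <<'E'
from plant import r
from h import *
o=r.observe();print(o["joint_positions"].round(2),o["ee_pos"],R.from_rotvec(o["tcp_rot"]).as_matrix().round(3))
E
```

```text
clock: 4.53
ee_pos: [0.4188, 0.031, 0.2146]
tcp_rot: [-3.023, -0.019, -0.818]
ft_force: [0.0, -0.7, 1.4]
finger_gap: 0.002
[-0.01 -0.29 -0.13  2.31  0.04  0.6  -1.73] [0.41878383 0.03096185 0.21458247] [[ 0.864  0.015  0.504]
 [ 0.009 -1.     0.013]
 [ 0.504 -0.006 -0.864]]
```

```bash
python3 -m creep '[{"dx":0.1,"dy":0,"dz":2,"rx":0,"ry":0,"rz":0,"claw":0},{"dx":0.2,"dy":0,"dz":4,"rx":0,"ry":0,"rz":0,"claw":0},{"dx":0.4,"dy":0,"dz":6,"rx":0,"ry":0,"rz":0,"claw":0},{"dx":0.4,"dy":0,"dz":7.5,"rx":0,"ry":0,"rz":0,"claw":0},{"dx":0.4,"dy":0,"dz":7.5,"rx":0,"ry":0,"rz":0,"claw":0}]';python3 - <<'E'
from plant import r
from h import *
o=r.observe();print(o["joint_positions"].round(2),o["ee_pos"],R.from_rotvec(o["tcp_rot"]).as_matrix().round(3)[:,2])
a=[]
for c,x,y in (("top",140,90),("scene",200,100)):
    a.append(cv2.resize(r.read_camera(c)["color"][y:y+200,x:x+200],(400,400),interpolation=cv2.INTER_CUBIC))
cv2.imwrite("pics/b.png",np.hstack(a)[:,:,::-1])
E
```

```text
clock: 5.15
ee_pos: [0.4634, 0.0324, 0.154]
tcp_rot: [-3.021, -0.018, -0.821]
ft_force: [0.2, -0.1, 0.1]
finger_gap: -0.001
[ 0.02 -0.09 -0.17  2.33  0.13  0.38 -1.81] [0.46336892 0.03237473 0.15403811] [ 0.506  0.014 -0.862]
```

View pics/b.png

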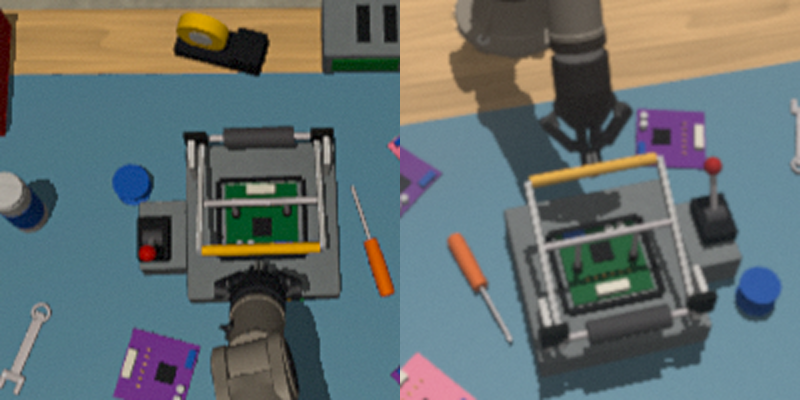

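The fingers are in front of and below the bar's middle: at (250,275) in the top view, just behind the bar in the scene view. Nothing is in the way, so I'll push along the gate's arc.

```bash
python3 -m creep '[{"dx":1.0,"dy":0,"dz":0,"rx":0,"ry":0,"rz":0,"claw":0},{"dx":2.0,"dy":0,"dz":0,"rx":0,"ry":0,"rz":0,"claw":0},{"dx":2.8,"dy":0,"dz":-0.3,"rx":0,"ry":0,"rz":0,"claw":0},{"dx":3.7,"dy":0,"dz":-0.8,"rx":0,"ry":0,"rz":0,"claw":0},{"dx":4.5,"dy":0,"dz":-1.3,"rx":0,"ry":0,"rz":0,"claw":0}]';python3 - <<'E'
from plant import r
from h import *
o=r.observe();print(o["joint_positions"].round(2),o["ee_pos"],R.from_rotvec(o["tcp_rot"]).as_matrix().round(3)[:,2])
for c in ("top","scene"):
    d=r.read_camera(c)
    print([(q["score"],q["uv"]) for q in r.spot_point(c,"push_bar")])
    for th in (0,.1,.2,.3): 
        f=.4394+th; print(th,proj(d,fw([.5638,.0312,-.0098],[.085-.1767*np.cos(f),0,.115+.1767*np.sin(f)])).round(1))
E
```

```text
clock: 5.88
ee_pos: [0.4961, 0.0328, 0.19]
tcp_rot: [-3.019, -0.018, -0.827]
ft_force: [-0.0, 0.0, -2.0]
finger_gap: 0.002
[ 0.02 -0.07 -0.15  2.21  0.1   0.47 -1.77] [0.49605247 0.0327605  0.18997119] [ 0.51   0.014 -0.86 ]
[(0.69, [264.9, 205.1]), (0.42, [156.0, 194.7])]
0 [[268.5 213.2]]
0.1 [[268.4 209.2]]
0.2 [[268.3 204.8]]
0.3 [[268.2 199.9]]
[]
0 [[297.7 183.9]]
0.1 [[298.6 183.1]]
0.2 [[299.6 182.9]]
0.3 [[300.8 183.4]]
```

```bash
python3 -m creep '[{"dx":1.3,"dy":0,"dz":-0.5,"rx":0,"ry":0,"rz":0,"claw":0},{"dx":2.6,"dy":0,"dz":-1.0,"rx":0,"ry":0,"rz":0,"claw":0},{"dx":4.2,"dy":0,"dz":-1.4,"rx":0,"ry":0,"rz":0,"claw":0},{"dx":6,"dy":0,"dz":-1.7,"rx":0,"ry":0,"rz":0,"claw":0},{"dx":7.8,"dy":0,"dz":-1.8,"rx":0,"ry":0,"rz":0,"claw":0}]';python3 - <<'E'
from plant import r
from h import *
o=r.observe();print(o["joint_positions"].round(2),o["ee_pos"],R.from_rotvec(o["tcp_rot"]).as_matrix().round(3)[:,2])
for c in ("top","scene"):
    d=r.read_camera(c)
    print([(q["score"],q["uv"]) for q in r.spot_point(c,"push_bar")])
    for th in (.5,.6,.7): 
        f=.4394+th; print(th,proj(d,fw([.5638,.0312,-.0098],[.085-.1767*np.cos(f),0,.115+.1767*np.sin(f)])).round(1))
E
```

```text
clock: 6.7
ee_pos: [0.5553, 0.033, 0.2463]
tcp_rot: [-3.018, -0.017, -0.83]
ft_force: [-0.1, 0.3, 0.2]
finger_gap: 0.003
[ 0.02 -0.01 -0.14  2.    0.08  0.62 -1.73] [0.55527212 0.0330322  0.24625724] [ 0.511  0.014 -0.859]
[(0.65, [266.8, 181.1])]
0.5 [[268.  188.9]]
0.6 [[268.  182.9]]
0.7 [[267.9 176.7]]
[(0.9, [305.5, 191.1])]
0.5 [[303.5 186.6]]
0.6 [[305.  189.2]]
0.7 [[306.7 192.7]]
```

```bash
python3 -m creep '[{"dx":1.7,"dy":0,"dz":0.1,"rx":0,"ry":0,"rz":0,"claw":0},{"dx":3.4,"dy":0,"dz":0.3,"rx":0,"ry":0,"rz":0,"claw":0},{"dx":5.2,"dy":0,"dz":0.7,"rx":0,"ry":0,"rz":0,"claw":0},{"dx":7.0,"dy":0,"dz":1.5,"rx":0,"ry":0,"rz":0,"claw":0},{"dx":9,"dy":0,"dz":2.6,"rx":0,"ry":0,"rz":0,"claw":0}]' && python3 -m creep '[{"dx":1,"dy":0,"dz":0.6,"rx":0,"ry":0,"rz":0,"claw":0},{"dx":2,"dy":0,"dz":1.3,"rx":0,"ry":0,"rz":0,"claw":0},{"dx":2.8,"dy":0,"dz":1.9,"rx":0,"ry":0,"rz":0,"claw":0},{"dx":3.3,"dy":0,"dz":2.3,"rx":0,"ry":0,"rz":0,"claw":0},{"dx":3.3,"dy":0,"dz":2.3,"rx":0,"ry":0,"rz":0,"claw":0}]';python3 - <<'E'
from plant import r
from h import *
o=r.observe();print(o["joint_positions"].round(2),o["ee_pos"],R.from_rotvec(o["tcp_rot"]).as_matrix().round(3)[:,2])
for c in ("top","scene"):
    d=r.read_camera(c)
    print([(q["score"],q["uv"]) for q in r.spot_point(c,"push_bar")])
    for th in (1.2,1.4,1.6,1.75): 
        f=.4394+th; print(th,proj(d,fw([.5638,.0312,-.0098],[.085-.1767*np.cos(f),0,.115+.1767*np.sin(f)])).round(1))
E
```

```text
clock: 7.52
ee_pos: [0.6441, 0.034, 0.2675]
tcp_rot: [-3.02, -0.018, -0.825]
ft_force: [-0.1, 0.0, 1.1]
finger_gap: 0.001
clock: 8.15
ee_pos: [0.6843, 0.0346, 0.2643]
tcp_rot: [-3.02, -0.017, -0.825]
ft_force: [0.4, 0.6, 0.2]
finger_gap: 0.003
[ 0.01  0.24 -0.12  1.67  0.1   0.7  -1.72] [0.68425094 0.03459073 0.26433299] [ 0.508  0.014 -0.861]
[(0.67, [264.8, 118.8])]
1.2 [[268.1 145.4]]
1.4 [[268.2 134.3]]
1.6 [[268.5 124.9]]
1.75 [[268.7 119.2]]
[(0.8, [328.6, 262.2])]
1.2 [[315.6 219.9]]
1.4 [[319.1 234.5]]
1.6 [[322.2 250. ]]
1.75 [[324.2 261.7]]
```

```bash
python3 -m creep '[{"dx":-2,"dy":0,"dz":-2,"rx":0,"ry":0,"rz":0,"claw":0},{"dx":-4,"dy":0,"dz":-4,"rx":0,"ry":0,"rz":0,"claw":0},{"dx":-6,"dy":0,"dz":-6,"rx":0,"ry":0,"rz":0,"claw":0},{"dx":-8,"dy":0,"dz":-8,"rx":0,"ry":0,"rz":0,"claw":0},{"dx":-8,"dy":0,"dz":-8,"rx":0,"ry":0,"rz":0,"claw":0}]' && python3 -m creep '[{"dx":-2.5,"dy":-3.3,"dz":-1.3,"rx":0,"ry":0,"rz":0,"claw":0},{"dx":-5,"dy":-6.6,"dz":-2.6,"rx":0,"ry":-8,"rz":0,"claw":0},{"dx":-7.5,"dy":-10,"dz":-4,"rx":0,"ry":-16,"rz":0,"claw":0},{"dx":-10,"dy":-13.5,"dz":-5.3,"rx":0,"ry":-24,"rz":0,"claw":0},{"dx":-11.2,"dy":-16.7,"dz":-6.6,"rx":0,"ry":-30,"rz":0,"claw":0}]';python3 - <<'E'
from plant import r
from h import *
o=r.observe();print(o["joint_positions"].round(2),o["ee_pos"],R.from_rotvec(o["tcp_rot"]).as_matrix().round(3))
for c in ("top","scene"):
    d=r.read_camera(c)
    for n in ("push_bar","eject_tip"): print(n,[(q["score"],q["uv"]) for q in r.spot_point(c,n)])
    print(proj(d,fw([.5638,.0312,-.0098],FP["eject_tip"])))
    if c=="top":
        for n in r.spot_point(c,"eject_tip"): print(onz(d,n["uv"],.152))
E
```

```text
clock: 8.98
ee_pos: [0.5736, 0.033, 0.2941]
tcp_rot: [-3.019, -0.018, -0.829]
ft_force: [-0.0, 0.1, 0.2]
finger_gap: -0.001
clock: 9.6
ee_pos: [0.4423, 0.1996, 0.2939]
tcp_rot: [-3.133, -0.022, -0.011]
ft_force: [1.2, 0.3, -0.8]
finger_gap: -0.0
[-0.18  0.16 -0.33  1.58  0.05  1.4  -2.06] [0.4422514  0.19957956 0.2938954 ] [[ 1.     0.014  0.007]
 [ 0.014 -1.     0.008]
 [ 0.007 -0.008 -1.   ]]
push_bar [(0.82, [265.1, 116.0])]
eject_tip []
[[211.86054547 213.25140465]]
push_bar [(0.59, [330.0, 261.6])]
eject_tip [(0.46, [359.6, 182.9])]
[[357.7783162  183.81934492]]
```

```bash
python3 -m creep '[{"dx":0,"dy":0,"dz":4,"rx":0,"ry":0,"rz":0,"claw":0},{"dx":0,"dy":-0.2,"dz":8,"rx":0,"ry":0,"rz":0,"claw":0},{"dx":0,"dy":-0.2,"dz":12,"rx":0,"ry":0,"rz":0,"claw":0},{"dx":0,"dy":-0.2,"dz":14.8,"rx":0,"ry":0,"rz":0,"claw":0},{"dx":0,"dy":-0.2,"dz":14.8,"rx":0,"ry":0,"rz":0,"claw":0}]';python3 - <<'E'
from plant import r
from h import *
a=[]
for c,x,y in (("top",120,90),("scene",250,90)):
    a.append(cv2.resize(r.read_camera(c)["color"][y:y+200,x:x+200],(400,400),interpolation=cv2.INTER_CUBIC))
cv2.imwrite("pics/c.png",np.hstack(a)[:,:,::-1])
E
```

```text
clock: 10.58
ee_pos: [0.4422, 0.1991, 0.144]
tcp_rot: [-3.136, -0.019, -0.009]
ft_force: [0.5, 0.9, 0.2]
finger_gap: 0.002
```

View pics/c.png

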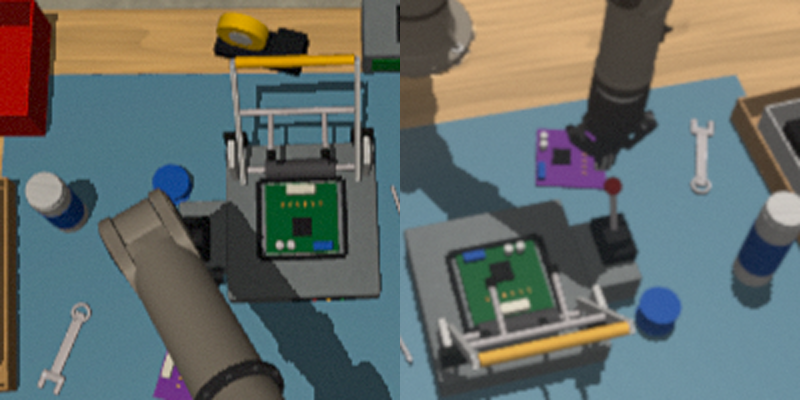

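The gate is raised, with the bar at (295,62) in the top view. The fingertip sits right in front of the red ball, at scene (607,165) against (613,186). Now I'll push the lever.

```bash
python3 -m creep '[{"dx":1.5,"dy":0,"dz":0,"rx":0,"ry":0,"rz":0,"claw":0},{"dx":2.7,"dy":0,"dz":0,"rx":0,"ry":0,"rz":0,"claw":0},{"dx":3.7,"dy":0,"dz":0,"rx":0,"ry":0,"rz":0,"claw":0},{"dx":4.7,"dy":0,"dz":0,"rx":0,"ry":0,"rz":0,"claw":0},{"dx":5.7,"dy":0,"dz":0,"rx":0,"ry":0,"rz":0,"claw":0}]' && python3 -m creep '[{"dx":1,"dy":0,"dz":0,"rx":0,"ry":0,"rz":0,"claw":0},{"dx":2,"dy":0,"dz":0,"rx":0,"ry":0,"rz":0,"claw":0},{"dx":3,"dy":0,"dz":0,"rx":0,"ry":0,"rz":0,"claw":0},{"dx":3.8,"dy":0,"dz":0,"rx":0,"ry":0,"rz":0,"claw":0},{"dx":4.3,"dy":0,"dz":0,"rx":0,"ry":0,"rz":0,"claw":0}]';python3 - <<'E'
from plant import r
from h import *
for c in ("scene",):
    d=r.read_camera(c)
    for n in ("push_bar","eject_tip"): print(n,[(q["score"],q["uv"]) for q in r.spot_point(c,n)])
    for a in (-.5,0,.3,.4,.5): print(a,proj(d,fw([.5638,.0312,-.0098],[-.03+.08*np.sin(a),.17,.082+.08*np.cos(a)])).round(1))
E
```

```text
clock: 11.3
ee_pos: [0.5016, 0.2021, 0.1465]
tcp_rot: [-3.133, -0.021, -0.016]
ft_force: [-1.4, 0.7, 1.7]
finger_gap: 0.002
clock: 11.92
ee_pos: [0.5425, 0.2025, 0.1464]
tcp_rot: [-3.134, -0.021, -0.009]
ft_force: [-8.2, -0.1, 3.9]
finger_gap: -0.001
push_bar [(0.82, [326.5, 261.4])]
eject_tip [(0.65, [365.0, 205.2]), (0.62, [426.5, 224.4])]
-0.5 [[357.8 183.7]]
0 [[362.3 193.1]]
0.3 [[364.7 201. ]]
0.4 [[365.3 203.9]]
0.5 [[365.9 206.8]]
```

```bash
python3 -m creep '[{"dx":0.2,"dy":0,"dz":0,"rx":0,"ry":0,"rz":0,"claw":0},{"dx":0.3,"dy":0,"dz":0,"rx":0,"ry":0,"rz":0,"claw":0},{"dx":0.4,"dy":0,"dz":0,"rx":0,"ry":0,"rz":0,"claw":0},{"dx":0.4,"dy":0,"dz":0,"rx":0,"ry":0,"rz":0,"claw":0},{"dx":0.4,"dy":0,"dz":0,"rx":0,"ry":0,"rz":0,"claw":0}]'
```

```text
clock: 12.7
ee_pos: [0.5426, 0.2024, 0.1463]
tcp_rot: [-3.136, -0.024, 0.001]
ft_force: [-12.2, -2.2, 5.4]
finger_gap: -0.003
```

The position stayed the same while the force rose, so the lever is on its stop. I'll back off.

```bash
python3 -m creep '[{"dx":-1.5,"dy":0,"dz":0,"rx":0,"ry":0,"rz":0,"claw":0},{"dx":-4,"dy":0,"dz":0,"rx":0,"ry":0,"rz":0,"claw":0},{"dx":-8,"dy":0,"dz":0,"rx":0,"ry":0,"rz":0,"claw":0},{"dx":-10.5,"dy":0,"dz":-3,"rx":0,"ry":0,"rz":0,"claw":0},{"dx":-10.5,"dy":0,"dz":-8,"rx":0,"ry":0,"rz":0,"claw":0}]'&& python3 -m creep '[{"dx":-1,"dy":0,"dz":-4,"rx":0,"ry":0,"rz":0,"claw":0},{"dx":-2,"dy":-2,"dz":-8,"rx":0,"ry":0,"rz":0,"claw":0},{"dx":-2,"dy":-5,"dz":-8,"rx":0,"ry":0,"rz":0,"claw":0},{"dx":-2,"dy":-8,"dz":-8,"rx":0,"ry":0,"rz":0,"claw":0},{"dx":-2,"dy":-8,"dz":-8,"rx":0,"ry":0,"rz":0,"claw":0}]';python3 - <<'E'
from plant import r
from h import *
a=[]
for c,x,y in (("top",120,90),("scene",230,90)):
    d=r.read_camera(c)
    a.append(cv2.resize(d["color"][y:y+200,x:x+200],(400,400),interpolation=cv2.INTER_CUBIC))
    for n in ("push_bar","eject_tip","board"): print(n,[(q["score"],q["uv"]) for q in r.spot_point(c,n)])
    for z in (.066,.076): print(proj(d,fw([.5638,.0312,-.0098],[0,0,z])).round(1))
    for b in (.4,.5): print(b,proj(d,fw([.5638,.0312,-.0098],[-.03+.08*np.sin(b),.17,.082+.08*np.cos(b)])).round(1))
cv2.imwrite("pics/d.png",np.hstack(a)[:,:,::-1])
E
```

```text
clock: 13.32
ee_pos: [0.4396, 0.2002, 0.2256]
tcp_rot: [-3.135, -0.025, -0.013]
ft_force: [1.3, 0.4, 0.1]
finger_gap: 0.004
clock: 13.95
ee_pos: [0.42, 0.2828, 0.3071]
tcp_rot: [-3.13, -0.029, -0.02]
ft_force: [0.1, -0.2, -0.6]
finger_gap: 0.001
push_bar [(0.56, [266.5, 118.3])]
eject_tip [(0.68, [211.4, 191.2])]
board [(0.97, [354.8, 277.1]), (0.78, [269.9, 195.7]), (0.69, [356.9, 163.7]), (0.55, [216.6, 276.8])]
[[269.9 197.8]]
[[269.8 197.1]]
0.4 [[212.4 190.4]]
0.5 [[212.7 188.4]]
push_bar [(0.61, [327.7, 259.9])]
eject_tip [(0.63, [300.2, 230.2]), (0.55, [368.3, 206.3]), (0.49, [242.0, 248.0]), (0.22, [398.6, 167.9])]
board [(0.81, [205.7, 301.6]), (0.72, [191.5, 187.7]), (0.66, [299.5, 229.6]), (0.59, [335.1, 167.3])]
[[302.  230.6]]
[[302.2 228.9]]
0.4 [[365.3 203.9]]
0.5 [[365.9 206.8]]
```

View pics/d.png

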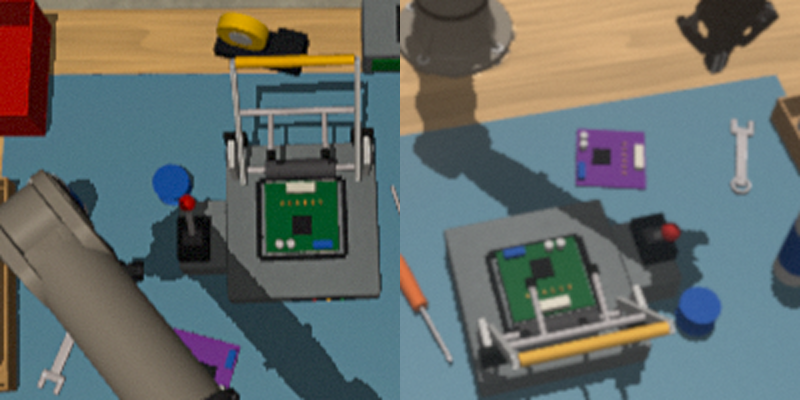

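The lever leans back (ball at top-view (187,203)), the gate is up, and the board is level in its nest. I'll check the lever angle from how far the red blob moved.

```bash
python3 - <<'E'
from plant import r
from h import *
for c,bx in (("top",(195,170,225,230)),("scene",(345,170,380,215))):
    d=r.read_camera(c)
    def cen(im):
        x0,y0,x1,y1=bx; p=im[y0:y1,x0:x1].astype(int); m=(p[...,0]>90)&(p[...,0]>2.2*p[...,1])&(p[...,0]>2.2*p[...,2])
        v,u=np.nonzero(m); return np.array([u.mean()+x0,v.mean()+y0]),m.sum()
    a=cen(cv2.imread(f"pics/{c}0.png")[:,:,::-1]); b=cen(d["color"]); print(c,a,b,b[0]-a[0])
    pj=lambda t:proj(d,fw([.5638,.0312,-.0098],[-.03+.08*np.sin(t),.17,.082+.08*np.cos(t)]))[0]
    for t in (.3,.4,.5): print(t,(pj(t)-pj(-.5)).round(1))
E
```

```text
top (array([212.94230769, 216.21153846]), np.int64(52)) (array([213.80645161, 190.22580645]), np.int64(31)) [  0.86414392 -25.98573201]
0.3 [  0.4 -20.7]
0.4 [  0.6 -22.9]
0.5 [  0.8 -25. ]
scene (array([356.05 , 182.175]), np.int64(40)) (array([364.74509804, 205.07843137]), np.int64(51)) [ 8.69509804 22.90343137]
0.3 [ 6.9 17.4]
0.4 [ 7.6 20.2]
0.5 [ 8.2 23.1]
```

Both cameras put the lever at full travel.

```bash
python3 -c "
from plant import r
print(r.hand_in())"
```

```text
the job is handed in; nothing more can be done
None
```

The job is done and handed in at about 14 s of the 51 s allowed: the gate is up on its stops and the eject lever is fully back.

- **Gate:** I pushed the yellow bar from below and in front with closed fingertips, tilted about 30°. A 45° tilt was out of the arm's reach. The bar's position matched the 1.75 rad stop, and it was still there after the fingers left and in the last pictures.
- **Eject lever:** Only after that did I push the red ball back. It stopped moving while the push rose from 8 to 12 N, so it was on its stop. How far the ball moved in both cameras matches the full 1.0 rad.
- **Board and bench:** In the last pictures the board lies level in its nest and nothing in view looks moved; the mug and flux jar were outside those crops. I could not measure the 10 mm lift directly, because it shows as only 1–2 pixels, so I inferred it from the lever.
- **Disagreements:** The lever stopped with the tool about 7 mm short of where I had calculated. I put that down to finger thickness and pose error. The detection networks also reported a few false matches, which I ignored.

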